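# Fit the loose crank on the food processor and wind the slicing disc once round

## Robot

A 6-joint arm with a two-finger parallel gripper is mounted at the origin on the work surface. World frame = base frame: x ahead of the robot, y to its left, z up, the work surface at z = 0. Lengths are in m, angles in rad, forces in N, time in s.
With the tool pointing down it reaches from about 0.25 to 0.725 m from the base axis. Payload 4 kg.
Tool frame: the origin (TCP) lies on the centre line of the jaws, within the pads' length; the fingertips stand 14 mm ahead of it and the grasp point (between the pads) lies 5 mm behind it; z points along the fingers, x is the direction in which the jaws open and shut, and the axes are right-handed (so a half turn about z gives the same grasp; the last joint's range is limited). The gripper opens to 85 mm and grips with 20 to 120 N. Pads are 22 mm wide; open, the fingers measure 114 mm over their backs; the gripper's body (76 mm by 85 mm) begins 54 mm behind the grasp point. The pads swing forward as they close: fully open they stand 13 mm farther back than shut.
Start: joints at [1.193, 0.241, 0.005, 1.335, 0, 1.571], TCP at [0.184, 0.465, 0.245] pointing down, gripper open.
Joint ranges: [-2.72, 2.72], [-1.05, 1.87], [-1.09, 1.28], [-1.99, 2.15], [-1.42, 1.44], [-3.14, 3.14]. Speed limits (rad/s): [2.79, 2.79, 3.14, 3.14, 3.14, 3.14].

## Interface

Orientations are given as a unit quaternion [x, y, z, w].
In Python, from workcell import bot gives the robot as it stands.
- The arm moves only by the tool play_rows, never from a script. Its argument "motion" is a list of rows, each an object with "fingers": the closure, from -1 (fully open) to 1 (shut), so that 0 is half open; "translation": the shift along the tool's x, y, z in cm, a list of three; "roll": the turn about the tool's z in degrees. A call has 1 to 20 rows; each row is the pose to reach, as a shift and turn from the pose commanded when the call began, along the tool's axes at that moment; what a row does not reach only later rows make up. A row lasts 1/12 s, in which the tool goes at most 41.7 mm and 7.16 degrees, less where a joint would pass 70% of its speed; a pose out of reach is approached as far as the arm can. A call with a gripper value outside its range is refused whole. The fingers move at their own pace and stop on an object; the grip force is fixed at half the most. Time passes only in rows, so rows that repeat a pose let the fingers close. It gives the time, the measured TCP pose, the force and the opening at its end, in the units of the state.
- bot.get_obs(): the state, without advancing time (a new reading comes with each control period).
- bot.camera(name): name is "scene" or "top" or "wrist"; returns a dict with "pixels" (480x640x3 uint8, red, green, blue), "intrinsics" (3x3 intrinsics, pixels), "world_to_cam" (4x4, takes a point from world to camera coordinates). Camera axes: x right, y down, z forward; pixel columns grow to the right and rows downward; lengths in m; the calibration is good to about 2 mm. A picture is of the moment at which its call begins. There is no depth.
- bot.job_done(): hands the job in, once; it reports no verdict.
The state is a dict: "clock": time; "joint_pos": joint angles; "joint_vel": joint speeds; "tau": joint torques, N m; "eef_pos": TCP position; "tool_rot": TCP orientation; "ft_force": force on the tool from outside, world axes, zero at the start; "ft_torque": the same for the moment, N m; "grip_width": finger opening in m.
Only numpy, scipy, OpenCV 4.12 (cv2) and the standard library are available. Lean on these libraries where they do the work, as an engineer would, in place of code of your own. Each camera call takes 0.05 s, during which the arm holds its last target. There are 200 camera calls.

## Task

Put the loose crank on the hand-cranked food processor: lower its hub into the collar on the lid and feel for the square drive spindle hidden down inside, turning the crank with only light pressure until it drops fully home, never forcing it down. Then wind the crank by one full turn clockwise (seen from above) to check that the slicing disc runs clear, and leave the crank on the spindle, let go and at rest. Leave the other things on the counter where they are.

Things in the scene. Friction and masses are not known exactly. Their poses are not given: they have to be found in the camera images.
- hub (a point): Loose grey plastic crank, about 0.3 kg, standing upright on its round hub (80 mm tall); this point is on the hub's axis, 40 mm above its underside. Own z is up the axis, own x along the arm to the handle. The upper 56 mm is a 32 mm wide round neck, to be gripped about 60 mm above the underside, the fingers either side of the 18 mm wide, 10 mm thick arm (mid-height 71 mm above the underside).
- socket (a point): Centre of the crank hub's underside, same axes as point hub. The lowest 24 mm of the hub is a 41 mm wide skirt holding a square socket, open below: 21.5 mm across the flats, 24 mm deep, its flats facing along own x and y.
- grip (a point): Centre of the crank's handle: an upright black cylinder, 24 mm wide and 42 mm tall, that spins freely on a pin at the arm's end, 80 mm from the hub's axis along its x; this point is 100.5 mm above the hub's underside.
- collar (a point): Centre of the mouth of the round white, black-lined collar in the middle of the food processor's lid, 148 mm above the counter; own z is up. The collar is 30 mm deep and 45 mm wide inside, its lip flared over the top 6 mm to 53 mm inside, 63 mm outside. When the crank is fully home, point hub is 10 mm above this point; with the socket caught on the spindle's top it is up to 32 mm above.
- seat (a point): Centre of the collar's floor, 30 mm below its mouth; the crank is home when its underside stands here. A square black spindle, 20 mm across the flats and 22 mm tall (its top 2 mm tapering to 16 mm), stands here in the dark; its angle is not known and differs each time (own x does not show it). Pushing the crank against spindle or collar with over 50 N before it has slipped on breaks it.
- processor: Hand-cranked food processor, fixed by its suction foot; origin under its centre. Grey bowl 196 mm wide, lid top at 114 mm. The clear feed chute on the lid (centre 77 mm along own -x, 32 x 56 mm, top at 150 mm) starts 61 mm from the axis; the bowl's side handle along own +y reaches 143 mm from the axis and 104 mm up.
- drive (a joint): Turn of the spindle and slicing disc from where they started, in rad: 0 at the start whatever the spindle's angle, grows clockwise seen from above. It turns any number of turns against a steady drag of about 0.3 N m (about 4 N at the handle) and stays where it is left. Before the crank is home the spindle hardly turns.
- jar_c (a point): Bystander: centre of a closed glass jar with a steel lid, 76 mm wide, 115 mm tall.
- spatula_c (a point): Bystander: stainless steel spatula, 290 mm long, lying along its own x; a point at its middle.
- scraper_c (a point): Bystander: green hard silicone scraper, 266 mm long, lying along its own x; a point at its middle.
- pusher_c (a point): Bystander: centre of the clear feed-chute pusher, 90 mm tall, standing on its 36 x 62 mm flange.
- ramekin_c (a point): Bystander: centre of a small white bowl, 84 mm wide, 45 mm tall.
- mug_c (a point): Bystander: centre of a blue mug, 80 mm wide, 92 mm tall.
- grater_c (a point): Bystander: middle of the spare grating disc lying flat, 150 mm wide, with an 18 mm high hub.
There are look-alikes about, which are no part of the job. What is shaped like the part that bears hub but green is not meant.

How it is judged:
By the outcome, as a careful person would: the job done as asked, in the order asked, and still so for the second after the job is handed in, with the robot touching nothing.
It also fails if it takes over 72 s, if anything falls off the work surface, if the arm or the gripper's body presses on something with over 40 N, if the wrist force passes 120 N, or if a joint passes its speed limit or range.

## Working session

There is one attempt and no reset: what is moved stays moved. The work goes in short steps, Python scripts to look and compute and a tool call to move; the robot and the scene stay as the last step left them, time stands still between calls to the robot, and variables do not carry over. Pictures are saved under pics/ and viewed, about 8 in all and at most 12, crops included, and the job is handed in when it is done.

Besides the shell and the picture viewer there is one more tool, called after "Call:" by a JSON object that holds its "method" and its "body", one argument or row to a line. play_rows: Moves the arm, as the interface text tells. Its arguments: {"type":"object","properties":{"motion":{"type":"array","items":{"type":"object","properties":{"fingers":{"type":"number"},"translation":{"type":"array","items":{"type":"number"}},"roll":{"type":"number"}}}}},"required":["motion"]}

```bash
mkdir -p pics
python3 - <<'E'
from workcell import bot
import cv2,numpy as np,pickle
d={}
for n in ("scene","top","wrist"):
    c=bot.camera(n); d[n]=c; cv2.imwrite(f"pics/{n}0.png",c["pixels"][:,:,::-1])
    print(n,np.round(c["intrinsics"],1).tolist(),np.round(c["world_to_cam"],3).tolist())
pickle.dump(d,open("cams0.pkl","wb"))
print(bot.get_obs())
E
```

```text
scene [[575.8, 0.0, 316.3], [0.0, 575.8, 242.8], [0.0, 0.0, 1.0]] [[-0.802, 0.597, 0.013, 0.436], [0.423, 0.584, -0.693, -0.168], [-0.421, -0.551, -0.721, 1.859], [0.0, 0.0, 0.0, 1.0]]
top [[435.6, 0.0, 325.0], [0.0, 435.6, 237.0], [0.0, 0.0, 1.0]] [[-0.018, -1.0, -0.012, 0.008], [-0.988, 0.02, -0.154, 0.573], [0.154, 0.009, -0.988, 1.026], [0.0, 0.0, 0.0, 1.0]]
wrist [[432.6, 0.0, 320.3], [0.0, 432.6, 238.0], [0.0, 0.0, 1.0]] [[0.368, 0.93, -0.002, -0.499], [0.888, -0.35, 0.297, -0.039], [0.276, -0.111, -0.955, 0.379], [0.0, 0.0, 0.0, 1.0]]
{'clock': 0.15, 'joint_pos': array([ 1.19299607e+00,  2.41234755e-01,  4.05437958e-03,  1.33521947e+00,
       -2.23276254e-05,  1.57081495e+00]), 'joint_vel': array([-1.73020011e-03, -1.48287608e-03,  3.10044975e-03,  4.75205873e-05,
       -2.56002078e-05,  1.05797856e-03]), 'tau': array([-1.53527883e-03, -3.72635508e+01,  2.52638215e+01,  1.23661710e-02,
       -1.61819926e-04, -2.37224171e-06]), 'eef_pos': array([0.18427672, 0.46431432, 0.24462794]), 'tool_rot': array([ 8.27312866e-01,  5.61740847e-01, -6.57027766e-04,  4.59630299e-04]), 'ft_force': array([-0.10666644,  0.19548983,  0.59836096]), 'ft_torque': array([-0.00218292, -0.01596533,  0.01842983]), 'grip_width': 0.08550045403893197}
```

View pics/top0.png

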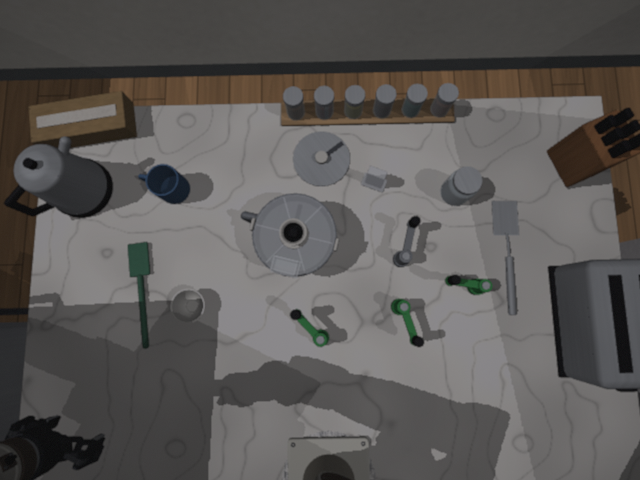

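View pics/scene0.png

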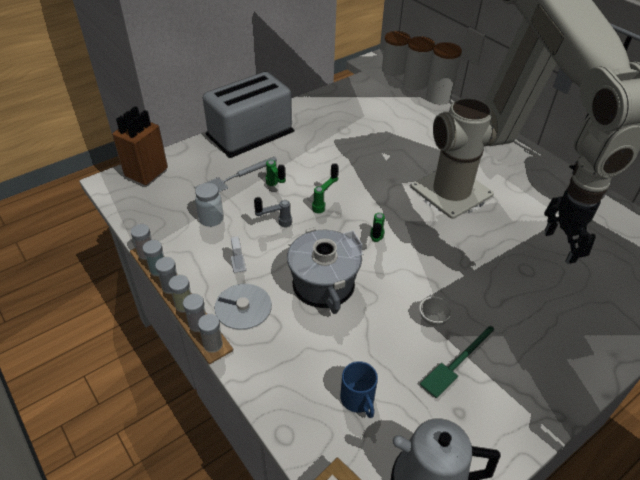

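The top view shows the grey crank with its hub at about (404,257) and handle at (414,222), and the collar mouth at (293,231). The chute is at (287,266), and the side handle points to (250,217). The green look-alikes sit nearer the robot. Next I cast rays from these.

```bash
cat > h.py <<'E'
import numpy as np,cv2
from scipy.spatial.transform import Rotation as R
def ray(c,uv):
    W=c["world_to_cam"];K=c["intrinsics"]
    d=W[:3,:3].T@np.linalg.solve(K,[uv[0],uv[1],1]); o=-W[:3,:3].T@W[:3,3]
    return o,d
def plane(c,uv,z):
    o,d=ray(c,uv); return o+d*(z-o[2])/d[2]
def proj(c,p):
    W=c["world_to_cam"];q=c["intrinsics"]@(W[:3,:3]@p+W[:3,3]); return q[:2]/q[2]
def tri(c1,u1,c2,u2):
    A=[];b=[]
    for c,u in((c1,u1),(c2,u2)):
        o,d=ray(c,u);d=d/np.linalg.norm(d);P=np.eye(3)-np.outer(d,d);A.append(P);b.append(P@o)
    return np.linalg.lstsq(np.vstack(A),np.hstack(b),rcond=None)[0]
def blob(img,box,lo,hi):
    x0,y0,x1,y1=box;g=cv2.cvtColor(img[y0:y1,x0:x1],cv2.COLOR_RGB2GRAY)
    m=((g>=lo)&(g<=hi)).astype(np.uint8);n,l,s,c=cv2.connectedComponentsWithStats(m)
    return [(int(s[i,4]),np.round(c[i]+[x0,y0],1).tolist(),(s[i,:4]+[x0,y0,0,0]).tolist()) for i in range(1,n) if s[i,4]>15]
E
python3 - <<'E'
import pickle;from h import *
d=pickle.load(open("cams0.pkl","rb"));T=d["top"];S=d["scene"]
print("handle",blob(T["pixels"],(400,210,425,235),0,55))
print("collar",blob(T["pixels"],(278,216,308,246),0,50))
print("handleS",blob(S["pixels"],(248,190,268,220),0,55))
print("collarS",blob(S["pixels"],(310,235,340,262),0,50))
print("hub",plane(T,(404,257),.08),"handle",plane(T,(414.5,221),.1215),"collar",plane(T,(293,231),.148),"chute",plane(T,(287,266),.15), 'side',plane(T,(248,217),.1))
print("tri hub",tri(T,(404,257),S,(285,203)),"tri col",tri(T,(293,231),S,(324,246)))
out=[cv2.resize(T["pixels"][205:275,380:440],None,fx=6,fy=6,interpolation=2),cv2.resize(T["pixels"][205:275,255:335],None,fx=6,fy=6,interpolation=2)]
cv2.imwrite("pics/crop1.png",np.hstack(out)[:,:,::-1])
E
```

```text
handle [(101, [413.8, 221.8], [408, 216, 12, 12])]
collar [(288, [292.8, 231.9], [284, 223, 19, 19])]
handleS [(110, [257.8, 205.7], [254, 198, 9, 17])]
collarS [(152, [324.4, 248.2], [316, 243, 17, 12])]
hub [ 0.5162758  -0.18798871  0.08      ] handle [ 0.59408626 -0.20859277  0.1215    ] collar [0.57192893 0.06737491 0.148     ] chute [0.49402721 0.08089957 0.15      ] side [0.61565646 0.17698871 0.1       ]
tri hub [ 0.51712783 -0.18865605  0.08212664] tri col [0.57139525 0.06710122 0.15117695]
```

View pics/crop1.png

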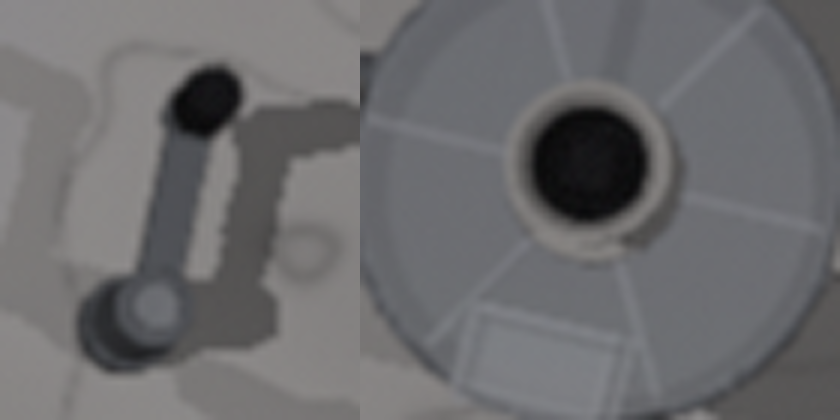

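Hub at about (0.516, -0.188) and handle 80 mm away, as expected. The collar is at about (0.572, 0.067), and its triangulated height matches. I'll refine with the crop centres and work out the approach.

```bash
cat >> h.py <<'E'
def delta(o,target,yawdeg):
    """cm shift in current tool axes and roll deg to reach target with tool x at yaw (mod 180)"""
    r=R.from_quat(o["tool_rot"]);t=r.inv().apply(np.array(target)-o["eef_pos"])*100
    x=r.apply([1,0,0]);y=np.degrees(np.arctan2(x[1],x[0]))
    print("tcp",np.round(o["eef_pos"],4),"yaw",round(y,1),"q6",round(np.degrees(o["joint_pos"][5]),1),"shift cm",np.round(t,2),"roll",round(-((yawdeg-y+90)%180-90),1),"F",np.round(o["ft_force"],1),"w",round(o["grip_width"],4),"t",round(o["clock"],2))
E
python3 - <<'E'
import pickle;from h import *;from workcell import bot
d=pickle.load(open("cams0.pkl","rb"));T=d["top"]
h=plane(T,(405.3,256.3),.08);g=plane(T,(415.3,220.8),.1215);c=plane(T,(293.3,233.3),.148)
v=g-h;yaw=np.degrees(np.arctan2(v[1],v[0]));print(h,g,np.linalg.norm(v[:2]),yaw,"col",c)
delta(bot.get_obs(),[h[0],h[1],.17],yaw+90)
E
```

```text
[ 0.51787136 -0.19111817  0.08      ] [ 0.59451427 -0.21044047  0.1215    ] 0.07904104300443356 -14.149870096049483 col [0.5667316  0.06674292 0.148     ]
tcp [0.1843 0.4643 0.2446] yaw 68.4 q6 90.0 shift cm [-48.6   55.19   7.54] roll -7.5 F [-0.1  0.2  0.6] w 0.0855 t 0.15
```

Call:
{"method": "play_rows", "body": {
  "motion": [
    {"translation":[-12,13.8,0],"roll":0,"fingers":-1},
    {"translation":[-24,27.5,0],"roll":0,"fingers":-1},
    {"translation":[-36,41,0],"roll":-7.5,"fingers":-1},
    {"translation":[-48.6,55.2,0],"roll":-7.5,"fingers":-1},
    {"translation":[-48.6,55.2,0],"roll":-7.5,"fingers":-1},
    {"translation":[-48.6,55.2,0],"roll":-7.5,"fingers":-1},
    {"translation":[-48.6,55.2,0],"roll":-7.5,"fingers":-1},
    {"translation":[-48.6,55.2,0],"roll":-7.5,"fingers":-1},
    {"translation":[-48.6,55.2,0],"roll":-7.5,"fingers":-1},
    {"translation":[-48.6,55.2,0],"roll":-7.5,"fingers":-1},
    {"translation":[-48.6,55.2,0],"roll":-7.5,"fingers":-1},
    {"translation":[-48.6,55.2,0],"roll":-7.5,"fingers":-1},
    {"translation":[-48.6,55.2,0],"roll":-7.5,"fingers":-1},
    {"translation":[-48.6,55.2,0],"roll":-7.5,"fingers":-1},
    {"translation":[-48.6,55.2,0],"roll":-7.5,"fingers":-1},
    {"translation":[-48.6,55.2,0],"roll":-7.5,"fingers":-1},
    {"translation":[-48.6,55.2,0],"roll":-7.5,"fingers":-1},
    {"translation":[-48.6,55.2,0],"roll":-7.5,"fingers":-1},
    {"translation":[-48.6,55.2,5],"roll":-7.5,"fingers":-1},
    {"translation":[-48.6,55.2,7.5],"roll":-7.5,"fingers":-1}
  ]
}}

```text
clock: 1.82
eef_pos: [0.5204, -0.1935, 0.1701]
tool_rot: [0.79, 0.613, 0.001, 0.002]
ft_force: [-0.9, -0.1, -1.3]
grip_width: 0.0856
```

Run:
```python
from h import *;from workcell import bot;import pickle
c=bot.camera("wrist");cv2.imwrite("pics/w1.png",c["pixels"][:,:,::-1]);pickle.dump(c,open("w1.pkl","wb"))
delta(bot.get_obs(),[.518,-.191,.17],75.85)
print(proj(c,np.array([.518,-.191,.08])),proj(c,np.array([.5945,-.2104,.1215])))
```

```text
tcp [ 0.5142 -0.1904  0.1613] yaw 75.7 q6 -6.0 shift cm [ 0.04  0.37 -0.88] roll -0.1 F [-2.6  1.5 -5.4] w 0.0851 t 1.87
[323.46490929 246.56303617] [323.73582403 424.53707473]
```

View pics/w1.png

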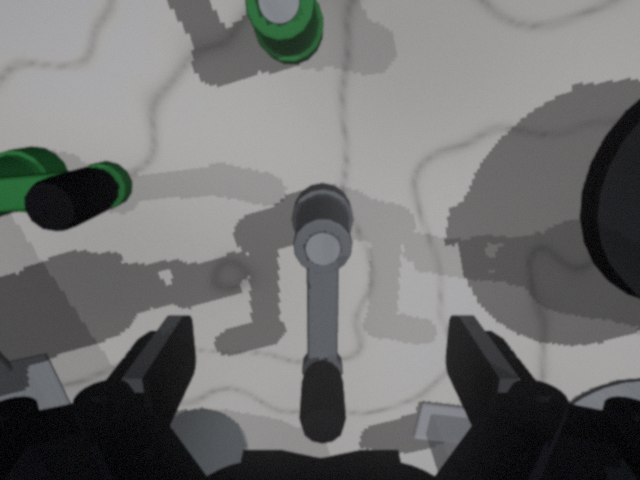

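The hub top is at (323,246) in the wrist view, exactly where my estimate projects. The arm is vertical in the image and the fingers straddle it, so I'll descend and grip.

Call:
{"method": "play_rows", "body": {
  "motion": [
    {"translation":[0,0,3],"roll":0,"fingers":-1},
    {"translation":[0,0,6],"roll":0,"fingers":-1},
    {"translation":[0,0,9],"roll":0,"fingers":-1},
    {"translation":[0,0,11],"roll":0,"fingers":-1},
    {"translation":[0,0,11.4],"roll":0,"fingers":-1},
    {"translation":[0,0,11.4],"roll":0,"fingers":-1},
    {"translation":[0,0,11.4],"roll":0,"fingers":-1},
    {"translation":[0,0,11.4],"roll":0,"fingers":-1},
    {"translation":[0,0,11.4],"roll":0,"fingers":0},
    {"translation":[0,0,11.4],"roll":0,"fingers":1},
    {"translation":[0,0,11.4],"roll":0,"fingers":1},
    {"translation":[0,0,11.4],"roll":0,"fingers":1},
    {"translation":[0,0,11.4],"roll":0,"fingers":1},
    {"translation":[0,0,11.4],"roll":0,"fingers":1},
    {"translation":[0,0,11.4],"roll":0,"fingers":1}
  ]
}}

```text
clock: 3.12
eef_pos: [0.5185, -0.1909, 0.0569]
tool_rot: [0.789, 0.615, 0.0, 0.0]
ft_force: [-2.1, -0.7, 5.3]
grip_width: 0.0304
```

Run:
```python
from h import *;from workcell import bot
o=bot.get_obs();delta(o,[.567,.067,o["eef_pos"][2]],75.85)
c=bot.camera("top");cv2.imwrite("pics/t2.png",cv2.resize(c["pixels"][160:340,230:470],None,fx=3,fy=3)[:,:,::-1])
```

```text
tcp [ 0.5185 -0.1909  0.0569] yaw 75.8 q6 -6.0 shift cm [ 2.619e+01 -1.600e+00 -1.000e-02] roll -0.0 F [-2.1 -0.7  5.3] w 0.0304 t 3.12
```

Call:
{"method": "play_rows", "body": {
  "motion": [
    {"translation":[0,0,-2],"roll":0,"fingers":1},
    {"translation":[0,0,-5],"roll":0,"fingers":1},
    {"translation":[0,0,-8],"roll":0,"fingers":1},
    {"translation":[0,0,-11],"roll":0,"fingers":1},
    {"translation":[0,0,-14],"roll":0,"fingers":1},
    {"translation":[0,0,-16],"roll":0,"fingers":1},
    {"translation":[4,-0.3,-17],"roll":0,"fingers":1},
    {"translation":[7,-0.6,-17],"roll":0,"fingers":1},
    {"translation":[10,-0.9,-17],"roll":0,"fingers":1},
    {"translation":[13,-1,-17],"roll":0,"fingers":1},
    {"translation":[15,-1,-17],"roll":0,"fingers":1},
    {"translation":[16,-1,-17],"roll":0,"fingers":1},
    {"translation":[16,-1,-17],"roll":0,"fingers":1},
    {"translation":[16,-1,-17],"roll":0,"fingers":1},
    {"translation":[16,-1,-17],"roll":0,"fingers":1},
    {"translation":[16,-1,-17],"roll":0,"fingers":1},
    {"translation":[16,-1,-17],"roll":0,"fingers":1}
  ]
}}

```text
clock: 4.58
eef_pos: [0.5474, -0.0343, 0.2262]
tool_rot: [0.789, 0.614, -0.0, 0.0]
ft_force: [-0.4, 0.8, -2.7]
grip_width: 0.031
```

Run:
```python
from h import *;from workcell import bot;import pickle
c=bot.camera("wrist");cv2.imwrite("pics/w2.png",c["pixels"][:,:,::-1]);pickle.dump(c,open("w2.pkl","wb"))
delta(bot.get_obs(),[.57,.067,.217],75.85)
for p in([.567,.067,.148],[.572,.067,.148]): print(proj(c,np.array(p)))
```

```text
tcp [ 0.5475 -0.0342  0.2263] yaw 75.7 q6 10.7 shift cm [10.36 -0.31  0.93] roll -0.1 F [-0.4  0.4 -3.2] w 0.0307 t 4.63
[524.66699761 249.52815042]
[525.74252658 258.58874348]
```

View pics/w2.png

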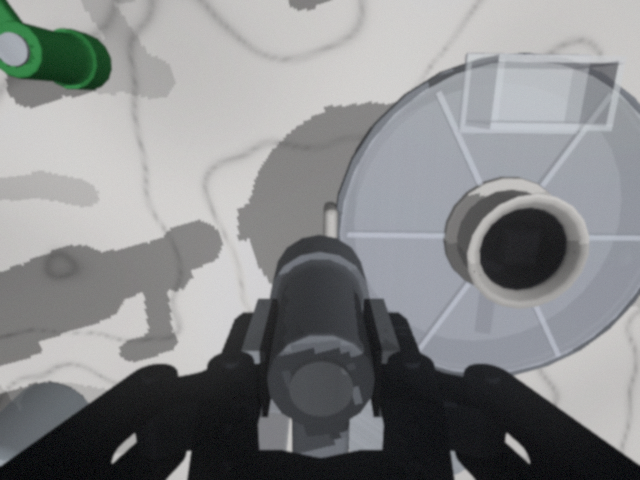

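Run:
```python
from h import *;from workcell import bot;import pickle
c=pickle.load(open("w2.pkl","rb"));p=c["pixels"]
g=cv2.cvtColor(p,cv2.COLOR_RGB2GRAY)
m=(g<60).astype(np.uint8);m[:200]=0;m[300:]=0;m[:,:470]=0;m[:,580:]=0
cs=max(cv2.findContours(m,0,1)[0],key=cv2.contourArea);e=cv2.fitEllipse(cs);print("dark",e,plane(c,e[0],.148),plane(c,e[0],.142))
print("outer",plane(c,(527.5,250),.148),[plane(c,u,.148)[:2].round(4) for u in((467,250),(588,250),(527,194),(527,306))])
q=p[185:315,455:600].astype(float);q=np.clip(q*5-20,0,255).astype(np.uint8)
cv2.imwrite("pics/crop3.png",cv2.resize(q,None,fx=4,fy=4,interpolation=2)[:,:,::-1])
```

```text
dark ((523.3059692382812, 248.6310272216797), (75.38628387451172, 88.22522735595703), 58.80861282348633) [0.566354   0.06638835 0.148     ] [0.56904912 0.06876857 0.142     ]
outer [0.5676011  0.06835526 0.148     ] [array([0.5601, 0.0388]), array([0.5751, 0.0979]), array([0.5388, 0.0712]), array([0.5987, 0.0648])]
```

View pics/crop3.png

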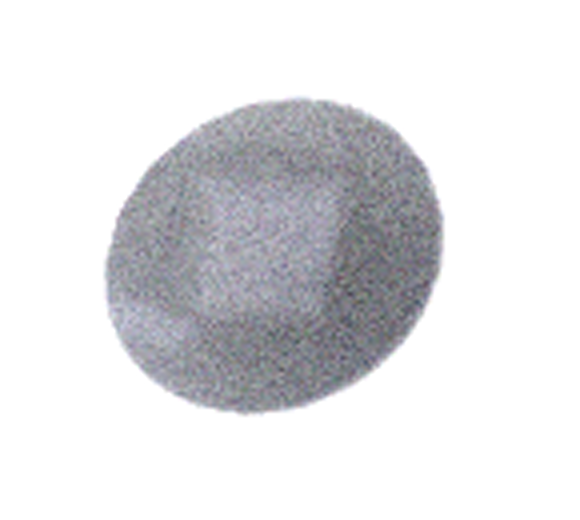

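Run:
```python
from h import *;from workcell import bot;import pickle
c=pickle.load(open("w2.pkl","rb"))
P=[plane(c,(455+x/4,185+y/4),.139)[:2] for x,y in((205,183),(348,180),(322,322),(203,315))]
for i in range(4):
    v=P[(i+1)%4]-P[i];print(np.round(P[i],4),np.linalg.norm(v).round(4),((np.degrees(np.arctan2(v[1],v[0]))+45)%90-45).round(1))
print(np.mean(P,0))
delta(bot.get_obs(),[.5675,.068,.217],75.85)
```

```text
[0.5584 0.0625] 0.0185 -12.9
[0.5625 0.0805] 0.0197 -15.5
[0.5815 0.0752] 0.016 -17.7
[0.5766 0.06  ] 0.0184 -7.7
[0.56976437 0.06953121]
tcp [ 0.5475 -0.0342  0.2263] yaw 75.7 q6 10.7 shift cm [10.39 -0.57  0.93] roll -0.1 F [-0.4  0.4 -3.2] w 0.0307 t 4.63
```

The spindle shows faintly in the mouth, at a yaw of about -13°, close to the crank's -14°. I'll move over the collar and lower gently.

Call:
{"method": "play_rows", "body": {
  "motion": [
    {"translation":[3,-0.2,0],"roll":0,"fingers":1},
    {"translation":[6,-0.4,0],"roll":0,"fingers":1},
    {"translation":[9,-0.6,0],"roll":0,"fingers":1},
    {"translation":[10.4,-0.6,0],"roll":0,"fingers":1},
    {"translation":[10.45,-0.62,0],"roll":0,"fingers":1},
    {"translation":[10.45,-0.62,0],"roll":0,"fingers":1},
    {"translation":[10.45,-0.62,0],"roll":0,"fingers":1},
    {"translation":[10.45,-0.62,0],"roll":0,"fingers":1},
    {"translation":[10.45,-0.62,0.5],"roll":0,"fingers":1},
    {"translation":[10.45,-0.62,1],"roll":0,"fingers":1},
    {"translation":[10.45,-0.62,1.4],"roll":0,"fingers":1},
    {"translation":[10.45,-0.62,1.8],"roll":0,"fingers":1},
    {"translation":[10.45,-0.62,1.8],"roll":0,"fingers":1},
    {"translation":[10.45,-0.62,1.8],"roll":0,"fingers":1},
    {"translation":[10.45,-0.62,1.8],"roll":0,"fingers":1}
  ]
}}

```text
clock: 5.88
eef_pos: [0.5672, 0.0698, 0.2083]
tool_rot: [0.789, 0.615, 0.0, 0.0]
ft_force: [0.5, 0.6, -2.3]
grip_width: 0.0308
```

Run:
```python
from h import *;from workcell import bot
o=bot.get_obs();delta(o,[.568,.0685,.217],75.85)
c=bot.camera("scene");a=cv2.resize(c["pixels"][170:300,250:400],None,fx=4,fy=4,interpolation=2)
cv2.imwrite("pics/s4.png",a[:,:,::-1])
```

```text
tcp [0.5672 0.0698 0.2083] yaw 75.9 q6 21.2 shift cm [-0.11  0.11 -0.87] roll 0.0 F [ 0.5  0.6 -2.3] w 0.0308 t 5.88
```

View pics/s4.png

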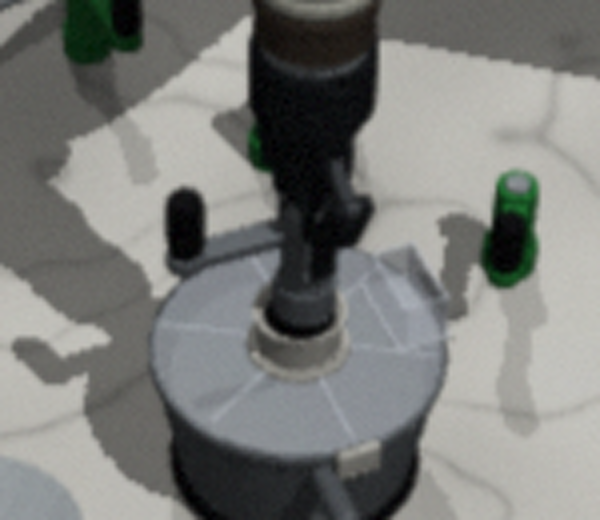

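The hub is centred above the mouth. I'll trim 1 mm and lower towards the spindle top.

Call:
{"method": "play_rows", "body": {
  "motion": [
    {"translation":[-0.1,0.1,0.2],"roll":0,"fingers":1},
    {"translation":[-0.1,0.1,0.4],"roll":0,"fingers":1},
    {"translation":[-0.1,0.1,0.6],"roll":0,"fingers":1},
    {"translation":[-0.1,0.1,0.8],"roll":0,"fingers":1},
    {"translation":[-0.1,0.1,0.9],"roll":0,"fingers":1},
    {"translation":[-0.1,0.1,0.9],"roll":0,"fingers":1},
    {"translation":[-0.1,0.1,0.9],"roll":0,"fingers":1}
  ]
}}

```text
clock: 6.52
eef_pos: [0.5678, 0.0686, 0.1992]
tool_rot: [0.789, 0.615, -0.0, -0.0]
ft_force: [0.1, -0.1, -2.9]
grip_width: 0.031
```

Call:
{"method": "play_rows", "body": {
  "motion": [
    {"translation":[0,0,0.1],"roll":0,"fingers":1},
    {"translation":[0,0,0.2],"roll":0,"fingers":1},
    {"translation":[0,0,0.2],"roll":0,"fingers":1},
    {"translation":[0,0,0.2],"roll":0,"fingers":1}
  ]
}}

```text
clock: 6.85
eef_pos: [0.5679, 0.0686, 0.1972]
tool_rot: [0.789, 0.615, -0.0, -0.0]
ft_force: [0.3, 0.4, -2.6]
grip_width: 0.0309
```

No contact yet, so I'll continue in small steps.

Call:
{"method": "play_rows", "body": {
  "motion": [
    {"translation":[0,0,0.1],"roll":0,"fingers":1},
    {"translation":[0,0,0.2],"roll":0,"fingers":1},
    {"translation":[0,0,0.2],"roll":0,"fingers":1},
    {"translation":[0,0,0.2],"roll":0,"fingers":1}
  ]
}}

```text
clock: 7.18
eef_pos: [0.5682, 0.0686, 0.1955]
tool_rot: [0.789, 0.615, 0.0, 0.0]
ft_force: [0.7, -0.4, -1.6]
grip_width: 0.0304
```

Call:
{"method": "play_rows", "body": {
  "motion": [
    {"translation":[0,0,0.1],"roll":0,"fingers":1},
    {"translation":[0,0,0.1],"roll":0,"fingers":1},
    {"translation":[0,0,0.1],"roll":0,"fingers":1}
  ]
}}

```text
clock: 7.43
eef_pos: [0.5685, 0.0686, 0.1948]
tool_rot: [0.789, 0.615, 0.001, 0.0]
ft_force: [1.6, -0.4, 0.2]
grip_width: 0.0308
```

Call:
{"method": "play_rows", "body": {
  "motion": [
    {"translation":[0,0.1,0.0],"roll":0,"fingers":1},
    {"translation":[0,0.1,0.1],"roll":0,"fingers":1},
    {"translation":[0,0.1,0.1],"roll":0,"fingers":1},
    {"translation":[0,0.1,0.1],"roll":0,"fingers":1}
  ]
}}

```text
clock: 7.77
eef_pos: [0.5689, 0.0685, 0.1929]
tool_rot: [0.789, 0.615, -0.0, -0.0]
ft_force: [1.9, 0.8, -2.7]
grip_width: 0.0305
```

Call:
{"method": "play_rows", "body": {
  "motion": [
    {"translation":[0,0,0],"roll":3,"fingers":1},
    {"translation":[0,0,0],"roll":6,"fingers":1},
    {"translation":[0,0,0],"roll":6,"fingers":1},
    {"translation":[0,0,0],"roll":6,"fingers":1}
  ]
}}

```text
clock: 8.1
eef_pos: [0.5695, 0.0689, 0.1932]
tool_rot: [0.819, 0.573, 0.001, -0.0]
ft_force: [4.4, 2.8, -3.7]
grip_width: 0.0307
```

The vertical force vanished after the small shift, so the socket seems to have started onto the spindle. I'll turn back and lower lightly.

Call:
{"method": "play_rows", "body": {
  "motion": [
    {"translation":[0,0,0],"roll":-3,"fingers":1},
    {"translation":[0,0,0],"roll":-6,"fingers":1},
    {"translation":[0,0,0.1],"roll":-6,"fingers":1},
    {"translation":[0,0,0.2],"roll":-6,"fingers":1},
    {"translation":[0,0,0.2],"roll":-6,"fingers":1},
    {"translation":[0,0,0.2],"roll":-6,"fingers":1}
  ]
}}

```text
clock: 8.6
eef_pos: [0.5689, 0.0685, 0.1913]
tool_rot: [0.789, 0.615, 0.0, -0.0]
ft_force: [2.1, 1.0, -2.3]
grip_width: 0.0305
```

Run:
```python
from h import *;from workcell import bot
o=bot.get_obs();delta(o,[.5695,.069,.175],75.85);print(o["ft_torque"])
```

```text
tcp [0.5689 0.0685 0.1913] yaw 75.8 q6 21.0 shift cm [0.06 0.04 1.63] roll -0.0 F [ 2.1  1.  -2.3] w 0.0305 t 8.6
[ 0.4543965  -0.54357727  0.02727998]
```

Call:
{"method": "play_rows", "body": {
  "motion": [
    {"translation":[0.05,0.05,0.1],"roll":0,"fingers":1},
    {"translation":[0.05,0.05,0.2],"roll":0,"fingers":1},
    {"translation":[0.05,0.05,0.3],"roll":0,"fingers":1},
    {"translation":[0.05,0.05,0.4],"roll":0,"fingers":1},
    {"translation":[0.05,0.05,0.4],"roll":0,"fingers":1},
    {"translation":[0.05,0.05,0.4],"roll":0,"fingers":1}
  ]
}}

```text
clock: 9.1
eef_pos: [0.5691, 0.0686, 0.1868]
tool_rot: [0.789, 0.615, -0.001, -0.0]
ft_force: [1.2, -0.0, -4.0]
grip_width: 0.0303
```

Call:
{"method": "play_rows", "body": {
  "motion": [
    {"translation":[0,0,0.1],"roll":0,"fingers":1},
    {"translation":[0,0,0.2],"roll":0,"fingers":1},
    {"translation":[0,0,0.3],"roll":0,"fingers":1},
    {"translation":[0,0,0.4],"roll":0,"fingers":1},
    {"translation":[0,0,0.5],"roll":0,"fingers":1},
    {"translation":[0,0,0.5],"roll":0,"fingers":1},
    {"translation":[0,0,0.5],"roll":0,"fingers":1}
  ]
}}

```text
clock: 9.68
eef_pos: [0.5693, 0.0687, 0.1821]
tool_rot: [0.789, 0.615, -0.0, -0.0]
ft_force: [-0.1, -0.3, -1.8]
grip_width: 0.0305
```

Sliding freely; home should be at a TCP height of about 0.174–0.175.

Call:
{"method": "play_rows", "body": {
  "motion": [
    {"translation":[0,0,0.1],"roll":0,"fingers":1},
    {"translation":[0,0,0.2],"roll":0,"fingers":1},
    {"translation":[0,0,0.3],"roll":0,"fingers":1},
    {"translation":[0,0,0.4],"roll":0,"fingers":1},
    {"translation":[0,0,0.5],"roll":0,"fingers":1},
    {"translation":[0,0,0.5],"roll":0,"fingers":1},
    {"translation":[0,0,0.5],"roll":0,"fingers":1}
  ]
}}

```text
clock: 10.27
eef_pos: [0.5694, 0.0687, 0.1772]
tool_rot: [0.789, 0.615, -0.0, -0.0]
ft_force: [-0.8, 0.4, -3.0]
grip_width: 0.031
```

Call:
{"method": "play_rows", "body": {
  "motion": [
    {"translation":[0,0,0.1],"roll":0,"fingers":1},
    {"translation":[0,0,0.2],"roll":0,"fingers":1},
    {"translation":[0,0,0.2],"roll":0,"fingers":1},
    {"translation":[0,0,0.2],"roll":0,"fingers":1}
  ]
}}

```text
clock: 10.6
eef_pos: [0.5694, 0.0687, 0.1752]
tool_rot: [0.789, 0.615, -0.0, -0.0]
ft_force: [0.2, -0.5, -1.7]
grip_width: 0.0307
```

Call:
{"method": "play_rows", "body": {
  "motion": [
    {"translation":[0,0,0.1],"roll":0,"fingers":1},
    {"translation":[0,0,0.1],"roll":0,"fingers":1},
    {"translation":[0,0,0.1],"roll":0,"fingers":1}
  ]
}}

```text
clock: 10.85
eef_pos: [0.5696, 0.0687, 0.175]
tool_rot: [0.789, 0.615, 0.0, 0.0]
ft_force: [-1.8, -0.6, 2.2]
grip_width: 0.0309
```

Call:
{"method": "play_rows", "body": {
  "motion": [
    {"translation":[0,0,0.1],"roll":0,"fingers":1},
    {"translation":[0,0,0.1],"roll":0,"fingers":1},
    {"translation":[0,0,0.1],"roll":0,"fingers":1}
  ]
}}

```text
clock: 11.1
eef_pos: [0.5697, 0.0687, 0.175]
tool_rot: [0.789, 0.615, 0.001, 0.0]
ft_force: [-3.4, -1.5, 7.2]
grip_width: 0.0305
```

Home: the TCP has stopped at 0.175, putting the underside at 0.118, with only light force. I'll unload slightly and start winding clockwise.

Call:
{"method": "play_rows", "body": {
  "motion": [
    {"translation":[0,0,-0.1],"roll":2,"fingers":1},
    {"translation":[0,0,-0.1],"roll":6,"fingers":1},
    {"translation":[0,0,-0.1],"roll":11,"fingers":1},
    {"translation":[0,0,-0.1],"roll":16,"fingers":1},
    {"translation":[0,0,-0.1],"roll":21,"fingers":1},
    {"translation":[0,0,-0.1],"roll":26,"fingers":1},
    {"translation":[0,0,-0.1],"roll":31,"fingers":1},
    {"translation":[0,0,-0.1],"roll":36,"fingers":1},
    {"translation":[0,0,-0.1],"roll":40,"fingers":1},
    {"translation":[0,0,-0.1],"roll":40,"fingers":1}
  ]
}}

```text
clock: 11.93
eef_pos: [0.5703, 0.0689, 0.175]
tool_rot: [0.952, 0.307, 0.001, 0.0]
ft_force: [0.2, -0.5, 1.9]
grip_width: 0.0307
```

Run:
```python
from h import *;from workcell import bot
o=bot.get_obs();delta(o,[.5695,.069,.175],75.85);print(o["ft_torque"])
c=bot.camera("top");cv2.imwrite("pics/t5.png",cv2.resize(c["pixels"][150:310,210:400],None,fx=4,fy=4,interpolation=2)[:,:,::-1])
```

```text
tcp [0.5703 0.0689 0.175 ] yaw 35.8 q6 61.1 shift cm [-0.05 -0.06 -0.  ] roll -40.0 F [ 0.2 -0.5  1.9] w 0.0307 t 11.93
[-0.01090486 -0.07692906  0.09765004]
```

View pics/t5.png

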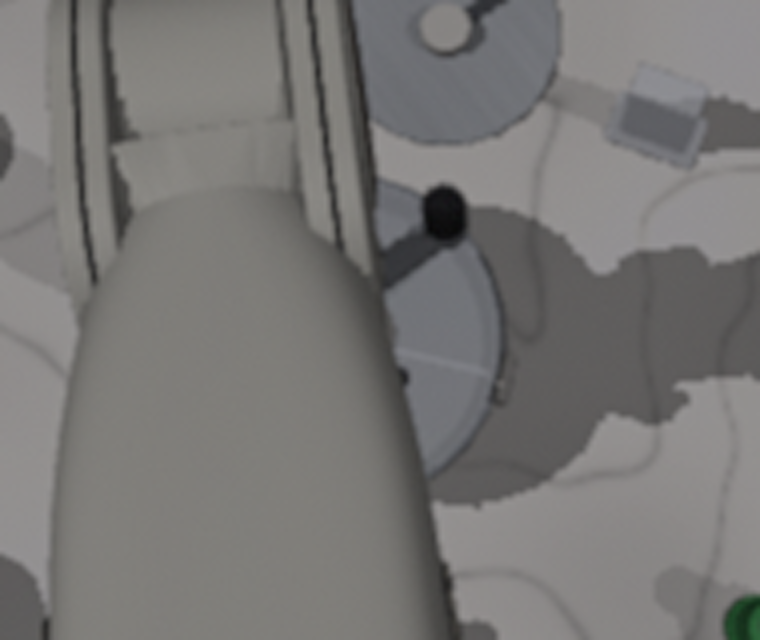

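The crank follows the gripper, with the handle at about (445,212) in the crop, roughly yaw -54°. I'll continue.

Call:
{"method": "play_rows", "body": {
  "motion": [
    {"translation":[0,0,0],"roll":3,"fingers":1},
    {"translation":[0,0,0],"roll":9,"fingers":1},
    {"translation":[0,0,0],"roll":15,"fingers":1},
    {"translation":[0,0,0],"roll":21,"fingers":1},
    {"translation":[0,0,0],"roll":27,"fingers":1},
    {"translation":[0,0,0],"roll":33,"fingers":1},
    {"translation":[0,0,0],"roll":39,"fingers":1},
    {"translation":[0,0,0],"roll":45,"fingers":1},
    {"translation":[0,0,0],"roll":51,"fingers":1},
    {"translation":[0,0,0],"roll":57,"fingers":1},
    {"translation":[0,0,0],"roll":63,"fingers":1},
    {"translation":[0,0,0],"roll":69,"fingers":1},
    {"translation":[0,0,0],"roll":75,"fingers":1},
    {"translation":[0,0,0],"roll":81,"fingers":1},
    {"translation":[0,0,0],"roll":87,"fingers":1},
    {"translation":[0,0,0],"roll":93,"fingers":1},
    {"translation":[0,0,0],"roll":99,"fingers":1},
    {"translation":[0,0,0],"roll":105,"fingers":1},
    {"translation":[0,0,0],"roll":110,"fingers":1},
    {"translation":[0,0,0],"roll":110,"fingers":1}
  ]
}}

```text
clock: 13.65
eef_pos: [0.5703, 0.068, 0.175]
tool_rot: [0.798, -0.603, 0.001, -0.0]
ft_force: [0.2, -2.5, 2.6]
grip_width: 0.0307
```

Run:
```python
from h import *;from workcell import bot
o=bot.get_obs();delta(o,[.5695,.069,.175],75.85);print(o["ft_torque"])
```

```text
tcp [0.5703 0.068  0.175 ] yaw -74.2 q6 171.0 shift cm [-0.12  0.05 -0.  ] roll 30.0 F [ 0.2 -2.5  2.6] w 0.0307 t 13.65
[-0.73131108 -0.18082611 -0.01015911]
```

Now regrip: open, lift, half turn back, lower, close.

Call:
{"method": "play_rows", "body": {
  "motion": [
    {"translation":[0,0,0],"roll":0,"fingers":-0.2},
    {"translation":[0,0,0],"roll":0,"fingers":-0.2},
    {"translation":[0,0,0],"roll":0,"fingers":-0.2},
    {"translation":[0,0,0],"roll":0,"fingers":-0.2},
    {"translation":[0,0,-2],"roll":0,"fingers":-0.2},
    {"translation":[0,0,-4],"roll":0,"fingers":-0.2},
    {"translation":[0,0,-5],"roll":0,"fingers":-0.2},
    {"translation":[0,0,-5],"roll":-7,"fingers":-0.2},
    {"translation":[0,0,-5],"roll":-14,"fingers":-0.2},
    {"translation":[0,0,-5],"roll":-21,"fingers":-0.2},
    {"translation":[0,0,-5],"roll":-28,"fingers":-0.2},
    {"translation":[0,0,-5],"roll":-35,"fingers":-0.2},
    {"translation":[0,0,-5],"roll":-42,"fingers":-0.2},
    {"translation":[0,0,-5],"roll":-49,"fingers":-0.2},
    {"translation":[0,0,-5],"roll":-56,"fingers":-0.2},
    {"translation":[0,0,-5],"roll":-63,"fingers":-0.2},
    {"translation":[0,0,-5],"roll":-70,"fingers":-0.2},
    {"translation":[0,0,-5],"roll":-77,"fingers":-0.2},
    {"translation":[0,0,-5],"roll":-84,"fingers":-0.2},
    {"translation":[0,0,-5],"roll":-90,"fingers":-0.2}
  ]
}}

```text
clock: 15.32
eef_pos: [0.5694, 0.0689, 0.224]
tool_rot: [0.99, 0.141, -0.0, -0.0]
ft_force: [0.7, 0.5, 0.2]
grip_width: 0.051
```

Run:
```python
from h import *;from workcell import bot
o=bot.get_obs();delta(o,[.5697,.0687,.176],-74.2)
c=bot.camera("wrist");cv2.imwrite("pics/w6.png",c["pixels"][:,:,::-1])
```

```text
tcp [0.5694 0.0689 0.224 ] yaw 16.2 q6 80.7 shift cm [0.03 0.03 4.8 ] roll -89.6 F [0.7 0.5 0.2] w 0.051 t 15.32
```

View pics/w6.png

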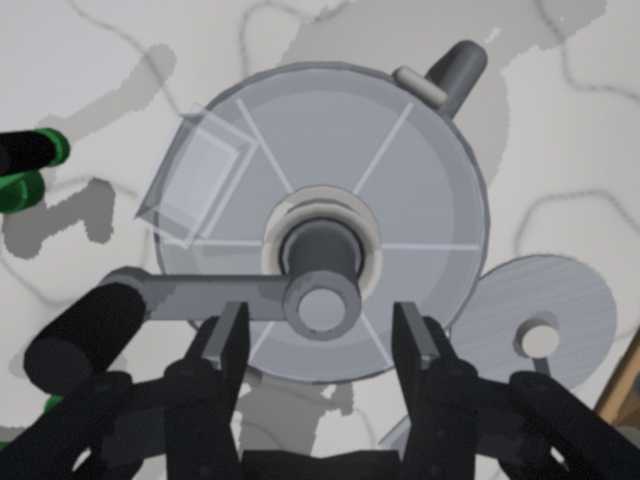

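The crank stays seated with its arm exactly 90° to the jaw line, and the fingers are clear of the handle at about (90,330). I'll go on with the regrip.

Call:
{"method": "play_rows", "body": {
  "motion": [
    {"translation":[0,0,0],"roll":-7,"fingers":-0.2},
    {"translation":[0,0,0],"roll":-14,"fingers":-0.2},
    {"translation":[0,0,0],"roll":-21,"fingers":-0.2},
    {"translation":[0,0,0],"roll":-28,"fingers":-0.2},
    {"translation":[0,0,0],"roll":-35,"fingers":-0.2},
    {"translation":[0,0,0],"roll":-42,"fingers":-0.2},
    {"translation":[0,0,0],"roll":-49,"fingers":-0.2},
    {"translation":[0,0,0],"roll":-56,"fingers":-0.2},
    {"translation":[0,0,0],"roll":-63,"fingers":-0.2},
    {"translation":[0,0,0],"roll":-70,"fingers":-0.2},
    {"translation":[0,0,0],"roll":-77,"fingers":-0.2},
    {"translation":[0,0,0],"roll":-84,"fingers":-0.2},
    {"translation":[0,0,0],"roll":-90,"fingers":-0.2},
    {"translation":[0,0,0],"roll":-90,"fingers":-0.2},
    {"translation":[0,0,0],"roll":-90,"fingers":-0.2},
    {"translation":[0,0,2],"roll":-90,"fingers":-0.2},
    {"translation":[0,0,3.5],"roll":-90,"fingers":-0.2},
    {"translation":[0,0,4.7],"roll":-90,"fingers":-0.2},
    {"translation":[0,0,4.7],"roll":-90,"fingers":-0.2},
    {"translation":[0,0,4.7],"roll":-90,"fingers":-0.2}
  ]
}}

```text
clock: 17.03
eef_pos: [0.5689, 0.0687, 0.1767]
tool_rot: [0.604, 0.797, -0.001, -0.001]
ft_force: [0.3, -0.3, 0.3]
grip_width: 0.0511
```

Call:
{"method": "play_rows", "body": {
  "motion": [
    {"translation":[0,0,0],"roll":0,"fingers":1},
    {"translation":[0,0,0],"roll":0,"fingers":1},
    {"translation":[0,0,0],"roll":0,"fingers":1},
    {"translation":[0,0,0],"roll":0,"fingers":1},
    {"translation":[0,0,0],"roll":0,"fingers":1}
  ]
}}

```text
clock: 17.45
eef_pos: [0.5703, 0.0686, 0.1787]
tool_rot: [0.603, 0.798, 0.001, 0.001]
ft_force: [-0.8, -0.5, 5.5]
grip_width: 0.0306
```

Run:
```python
from h import *;from workcell import bot
o=bot.get_obs();delta(o,[.5697,.0687,.176],-74.2)
```

```text
tcp [0.5703 0.0686 0.1787] yaw 105.8 q6 -9.0 shift cm [ 0.02 -0.06  0.27] roll 0.0 F [-0.8 -0.5  5.5] w 0.0306 t 17.45
```

Call:
{"method": "play_rows", "body": {
  "motion": [
    {"translation":[0,0,0],"roll":3,"fingers":1},
    {"translation":[0,0,0],"roll":8,"fingers":1},
    {"translation":[0,0,0],"roll":14,"fingers":1},
    {"translation":[0,0,0],"roll":20,"fingers":1},
    {"translation":[0,0,0],"roll":26,"fingers":1},
    {"translation":[0,0,0],"roll":32,"fingers":1},
    {"translation":[0,0,0],"roll":38,"fingers":1},
    {"translation":[0,0,0],"roll":44,"fingers":1},
    {"translation":[0,0,0],"roll":50,"fingers":1},
    {"translation":[0,0,0],"roll":55,"fingers":1},
    {"translation":[0,0,0],"roll":60,"fingers":1},
    {"translation":[0,0,0],"roll":65,"fingers":1},
    {"translation":[0,0,0],"roll":70,"fingers":1},
    {"translation":[0,0,0],"roll":75,"fingers":1},
    {"translation":[0,0,0],"roll":80,"fingers":1},
    {"translation":[0,0,0],"roll":85,"fingers":1},
    {"translation":[0,0,0],"roll":90,"fingers":1},
    {"translation":[0,0,0],"roll":90,"fingers":1}
  ]
}}

```text
clock: 18.95
eef_pos: [0.5702, 0.0681, 0.1786]
tool_rot: [0.991, 0.136, 0.001, 0.001]
ft_force: [-0.7, -1.7, 5.1]
grip_width: 0.0302
```

Call:
{"method": "play_rows", "body": {
  "motion": [
    {"translation":[0,0,0],"roll":3,"fingers":1},
    {"translation":[0,0,0],"roll":8,"fingers":1},
    {"translation":[0,0,0],"roll":14,"fingers":1},
    {"translation":[0,0,0],"roll":20,"fingers":1},
    {"translation":[0,0,0],"roll":26,"fingers":1},
    {"translation":[0,0,0],"roll":32,"fingers":1},
    {"translation":[0,0,0],"roll":38,"fingers":1},
    {"translation":[0,0,0],"roll":44,"fingers":1},
    {"translation":[0,0,0],"roll":50,"fingers":1},
    {"translation":[0,0,0],"roll":55,"fingers":1},
    {"translation":[0,0,0],"roll":60,"fingers":1},
    {"translation":[0,0,0],"roll":65,"fingers":1},
    {"translation":[0,0,0],"roll":70,"fingers":1},
    {"translation":[0,0,0],"roll":75,"fingers":1},
    {"translation":[0,0,0],"roll":80,"fingers":1},
    {"translation":[0,0,0],"roll":85,"fingers":1},
    {"translation":[0,0,0],"roll":90,"fingers":1},
    {"translation":[0,0,0],"roll":90,"fingers":1}
  ]
}}

```text
clock: 20.45
eef_pos: [0.5698, 0.0682, 0.1786]
tool_rot: [0.797, -0.604, 0.001, -0.0]
ft_force: [-1.1, -1.5, 6.6]
grip_width: 0.0309
```

Run:
```python
from h import *;from workcell import bot
o=bot.get_obs();delta(o,[.5697,.0687,.176],-74.2)
```

```text
tcp [0.5698 0.0682 0.1786] yaw -74.3 q6 171.2 shift cm [-0.05 -0.01  0.26] roll -0.1 F [-1.1 -1.5  6.6] w 0.0309 t 20.45
```

330° wound. Second regrip.

Call:
{"method": "play_rows", "body": {
  "motion": [
    {"translation":[0,0,0],"roll":0,"fingers":-0.2},
    {"translation":[0,0,0],"roll":0,"fingers":-0.2},
    {"translation":[0,0,0],"roll":0,"fingers":-0.2},
    {"translation":[0,0,0],"roll":0,"fingers":-0.2},
    {"translation":[0,0,-2],"roll":0,"fingers":-0.2},
    {"translation":[0,0,-4],"roll":0,"fingers":-0.2},
    {"translation":[0,0,-5],"roll":0,"fingers":-0.2},
    {"translation":[0,0,-5],"roll":-7,"fingers":-0.2},
    {"translation":[0,0,-5],"roll":-14,"fingers":-0.2},
    {"translation":[0,0,-5],"roll":-21,"fingers":-0.2},
    {"translation":[0,0,-5],"roll":-28,"fingers":-0.2},
    {"translation":[0,0,-5],"roll":-35,"fingers":-0.2},
    {"translation":[0,0,-5],"roll":-42,"fingers":-0.2},
    {"translation":[0,0,-5],"roll":-49,"fingers":-0.2},
    {"translation":[0,0,-5],"roll":-56,"fingers":-0.2},
    {"translation":[0,0,-5],"roll":-63,"fingers":-0.2},
    {"translation":[0,0,-5],"roll":-70,"fingers":-0.2},
    {"translation":[0,0,-5],"roll":-77,"fingers":-0.2},
    {"translation":[0,0,-5],"roll":-84,"fingers":-0.2},
    {"translation":[0,0,-5],"roll":-90,"fingers":-0.2}
  ]
}}

```text
clock: 22.12
eef_pos: [0.5694, 0.0688, 0.2269]
tool_rot: [0.99, 0.141, -0.0, -0.0]
ft_force: [0.6, -0.4, -0.6]
grip_width: 0.051
```

Run:
```python
from h import *;from workcell import bot
o=bot.get_obs();delta(o,[.5697,.0687,.176],-74.2)
c=bot.camera("wrist");cv2.imwrite("pics/w7.png",c["pixels"][:,:,::-1])
```

```text
tcp [0.5694 0.0688 0.2269] yaw 16.2 q6 80.7 shift cm [0.03 0.02 5.09] roll -89.6 F [ 0.6 -0.4 -0.6] w 0.051 t 22.12
```

View pics/w7.png

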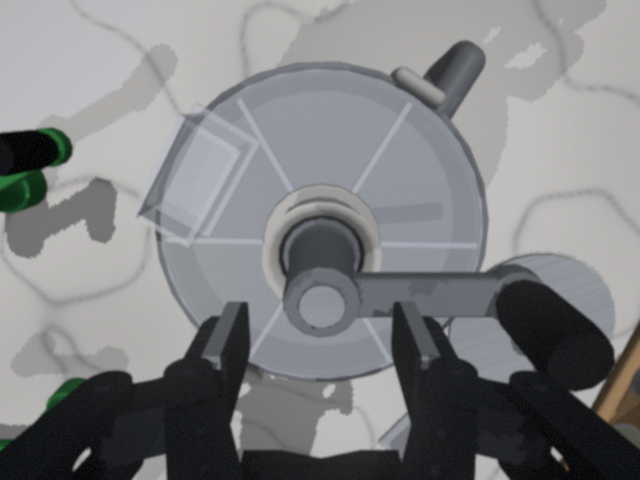

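The crank has moved exactly half a turn since the last picture (arm again along the jaw line, handle now at about (555,330)) and is still seated. I'll regrip for the last 36°.

Call:
{"method": "play_rows", "body": {
  "motion": [
    {"translation":[0,0,0],"roll":-7,"fingers":-0.2},
    {"translation":[0,0,0],"roll":-14,"fingers":-0.2},
    {"translation":[0,0,0],"roll":-21,"fingers":-0.2},
    {"translation":[0,0,0],"roll":-28,"fingers":-0.2},
    {"translation":[0,0,0],"roll":-35,"fingers":-0.2},
    {"translation":[0,0,0],"roll":-42,"fingers":-0.2},
    {"translation":[0,0,0],"roll":-49,"fingers":-0.2},
    {"translation":[0,0,0],"roll":-56,"fingers":-0.2},
    {"translation":[0,0,0],"roll":-63,"fingers":-0.2},
    {"translation":[0,0,0],"roll":-70,"fingers":-0.2},
    {"translation":[0,0,0],"roll":-77,"fingers":-0.2},
    {"translation":[0,0,0],"roll":-84,"fingers":-0.2},
    {"translation":[0,0,0],"roll":-90,"fingers":-0.2},
    {"translation":[0,0,0],"roll":-90,"fingers":-0.2},
    {"translation":[0,0,0],"roll":-90,"fingers":-0.2},
    {"translation":[0,0,2],"roll":-90,"fingers":-0.2},
    {"translation":[0,0,3.5],"roll":-90,"fingers":-0.2},
    {"translation":[0,0,5],"roll":-90,"fingers":-0.2},
    {"translation":[0,0,5],"roll":-90,"fingers":-0.2},
    {"translation":[0,0,5],"roll":-90,"fingers":-0.2}
  ]
}}

```text
clock: 23.83
eef_pos: [0.5688, 0.0687, 0.1766]
tool_rot: [0.604, 0.797, -0.001, -0.001]
ft_force: [0.0, -0.2, 1.6]
grip_width: 0.0514
```

Call:
{"method": "play_rows", "body": {
  "motion": [
    {"translation":[0,0,0],"roll":0,"fingers":1},
    {"translation":[0,0,0],"roll":0,"fingers":1},
    {"translation":[0,0,0],"roll":0,"fingers":1},
    {"translation":[0,0,0],"roll":0,"fingers":1},
    {"translation":[0,0,0],"roll":3,"fingers":1},
    {"translation":[0,0,0],"roll":8,"fingers":1},
    {"translation":[0,0,0],"roll":13,"fingers":1},
    {"translation":[0,0,0],"roll":18,"fingers":1},
    {"translation":[0,0,0],"roll":23,"fingers":1},
    {"translation":[0,0,0],"roll":28,"fingers":1},
    {"translation":[0,0,0],"roll":33,"fingers":1},
    {"translation":[0,0,0],"roll":36,"fingers":1},
    {"translation":[0,0,0],"roll":36,"fingers":1},
    {"translation":[0,0,0],"roll":36,"fingers":1}
  ]
}}

```text
clock: 25.0
eef_pos: [0.5704, 0.0684, 0.1787]
tool_rot: [0.82, 0.573, 0.001, 0.001]
ft_force: [-0.6, -1.8, 5.6]
grip_width: 0.0307
```

Run:
```python
from h import *;from workcell import bot
o=bot.get_obs();delta(o,[.5697,.0687,.176],-74.2)
```

```text
tcp [0.5704 0.0684 0.1787] yaw 69.9 q6 27.0 shift cm [ 0.01 -0.07  0.27] roll -35.9 F [-0.6 -1.8  5.6] w 0.0307 t 25.0
```

Now at yaw 69.9° against 75.9° when seated, so the crank has turned 366°, enough to take up the play. Release and retreat.

Call:
{"method": "play_rows", "body": {
  "motion": [
    {"translation":[0,0,0],"roll":0,"fingers":-0.2},
    {"translation":[0,0,0],"roll":0,"fingers":-0.2},
    {"translation":[0,0,0],"roll":0,"fingers":-0.2},
    {"translation":[0,0,0],"roll":0,"fingers":-0.2},
    {"translation":[0,0,-2],"roll":0,"fingers":-0.2},
    {"translation":[0,0,-4],"roll":0,"fingers":-0.2},
    {"translation":[0,0,-7],"roll":0,"fingers":-0.2},
    {"translation":[0,0,-10],"roll":0,"fingers":-0.2},
    {"translation":[0,-4,-10],"roll":0,"fingers":-0.2},
    {"translation":[4,-8,-10],"roll":0,"fingers":-0.2},
    {"translation":[8,-12,-10],"roll":0,"fingers":-0.2},
    {"translation":[12,-16,-10],"roll":0,"fingers":-0.2},
    {"translation":[16,-18,-10],"roll":0,"fingers":-0.2},
    {"translation":[20,-20,-10],"roll":0,"fingers":-0.2},
    {"translation":[24,-20,-10],"roll":0,"fingers":-0.2},
    {"translation":[24,-20,-10],"roll":0,"fingers":-0.2},
    {"translation":[24,-20,-10],"roll":0,"fingers":-0.2},
    {"translation":[24,-20,-10],"roll":0,"fingers":-0.2},
    {"translation":[24,-20,-10],"roll":0,"fingers":-0.2},
    {"translation":[24,-20,-10],"roll":0,"fingers":-0.2}
  ]
}}

```text
clock: 26.67
eef_pos: [0.4643, 0.3618, 0.2772]
tool_rot: [0.82, 0.572, -0.0, 0.0]
ft_force: [-0.1, 0.3, 0.4]
grip_width: 0.0509
```

Run:
```python
from h import *;from workcell import bot
o=bot.get_obs();delta(o,[.5697,.0687,.176],0)
c=bot.camera("top");cv2.imwrite("pics/t8.png",c["pixels"][:,:,::-1])
b=blob(c["pixels"],(270,180,330,215),0,50);print(b)
for a in b:
    v=plane(c,a[1],.2185)-plane(c,(293.3,232),.148);print(np.linalg.norm(v[:2]),np.degrees(np.arctan2(v[1],v[0])))
```

```text
tcp [0.4643 0.3618 0.2772] yaw 69.8 q6 58.1 shift cm [-23.86  20.01  10.14] roll 69.8 F [-0.1  0.3  0.4] w 0.0509 t 26.67
[(119, [302.1, 190.3], [297, 184, 11, 14])]
0.08001380108436353 -18.0708681492852
```

View pics/t8.png

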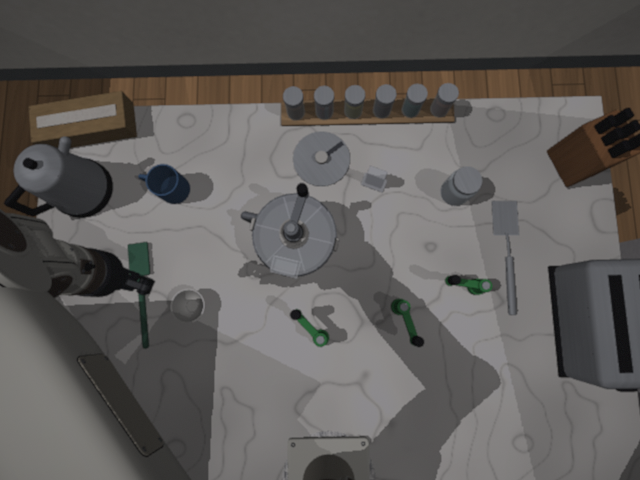

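The crank is on the lid with its hub at (293,230) and handle at (302,190). It points to about -18 to -20°, which is 4–6° past its start, and nothing else has moved. Handing in.

```bash
python3 -c "
from workcell import bot
print(bot.job_done())"
```

```text
the job is handed in; nothing more can be done
None
```

The crank is home on the spindle, wound one full turn clockwise, and let go. I handed the job in at about 27 s of the 72 s allowed.

- **Fitting:** The spindle showed faintly in the wrist picture at nearly the crank's own angle. After a 1 mm sideways shift and a 6° feeling turn and back, the crank slid freely down. It stopped at the expected home height (TCP 0.175 m, underside about 0.118 m). The highest force read was about 10 N above the resting value, well under the 50 N limit.
- **Winding:** I turned it by the neck in three grips of 150°, 180° and 36°, so 366° by tool angle. The extra 6° was to take up play in the socket. I could not read the spindle's own angle, so the drive having made a full turn is inferred from the crank.
- **Last checks:** The final top picture puts the handle 80 mm from the axis at about -18° (-14° at the start). The tool angle says about -20°, a small disagreement within measuring error. The crank stands on the spindle, the other things look unmoved, and the arm is clear with no contact force.

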